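Flat up and latched: lock a sample-changer spindle

TASK

Turn the spindle of the drive unit by its blue four-arm hand wheel until the flat along its dark barrel faces straight up (feel for it, or look), then press the yellow keeper down onto the flat until its tip snaps under the sprung catch and it stays shut by itself. Do not force anything, leave the bottle, jar and spanner standing or lying where they are, and let go at the end.

Things in the scene. Friction and masses are not known exactly. Their poses are not given: they have to be found in the camera images.
- unit: sample-changer drive unit, bolted to the bench: cream base 230 x 270 x 18 mm carrying a level spindle along its y axis, 85 mm above the bench, in two cream bearing cheeks (y -121 to -109 and +42 to +54 mm, tops 36 mm above the axis). Origin: centre of the base's underside, on the bench; x points away from the robot at yaw 0, y towards the hand wheel, z up. Keeper and catch are at y = -85 mm.
- barrel_axis (a point): point on the spindle axis at x 0, y +15 mm of the unit, 85 mm up; axes as the unit's, does not turn. Dark barrel 60 mm in diameter, bare from y -65 to +40 mm, with one bright silver flat, 41 mm wide, along it, 22 mm from the axis. It turns endlessly either way, stays where left (friction 0.35 N m); the flat starts facing any way but within 40 degrees of up.
- barrel_spot (a point): point 30 mm above the axis at x 0, y +15 mm of the unit, 115 mm above the bench: the top of the barrel when a round part is up (107 mm there when the flat is up). A good place to feel it from above. Axes as the unit's, does not turn.
- wheel_hub (a point): centre of the blue hand wheel, on the axis at x 0, y +95 mm of the unit; does not turn. The wheel is fixed to the spindle: hub 48 mm across, 24 thick; four like arms at 90 degrees, 16 mm wide, 20 thick along y, round ends 60 mm from the axis. The flat faces exactly along one of the arms: that arm up, flat up. Push an arm's side, not its end, with a fingertip (8 N at 45 mm).
- keeper_hinge (a point): middle of the keeper's hinge line (along y), at x +45, y -85 mm of the unit, 118 mm above the bench. The hinge bracket below it is grey, 44 mm wide.
- keeper_press (a point): black press mark on top of the yellow keeper, 90 mm from the hinge, 10 mm above its underside; moves with it. Keeper bar 30 mm wide, 10 thick; a black rubber pad, 24 mm long, 28 wide, stands 10 mm out of its underside 45 mm from the hinge. Open, its top side faces up and to +x of the unit; push that side to -x and down to shut it. Shut: level, pointing to -x, mark 128 mm above the bench.
- keeper_tip (a point): middle of the keeper's rounded tip, 125 mm from the hinge line; moves with the keeper. Shut, it is at x -80 mm of the unit, 123 mm above the bench, under the catch's nose.
- catch (a point): end of the sprung steel nose that holds the keeper's tip down: x -75, y -85 mm of the unit, 132 mm above the bench, 12 mm in diameter, pointing to +x from a dark block (x -113 to -88 mm, 145 mm high) on a grey post. It gives way backwards, up to 8 mm, as the tip is pushed down past it.
- keeper (a joint): keeper angle in rad: 0 shut, level (a stop); grows as it opens upward. Starts at 0.8 to 1.2, stays where left (friction 0.14 N m). With a round part of the barrel up, the pad blocks it at about 0.15. With the flat up, the tip meets the nose at about 0.14, needs 10 to 18 N on the press mark, slips past at about 0.07 and is then held shut.
- wash_bottle: white wash bottle with a red cap, 60 mm in diameter, 160 mm tall, standing on the bench on the unit's +y side; origin at the centre of its underside. Not part of the job.
- jar: amber glass jar, 56 mm in diameter, 75 mm tall, standing on the bench on the unit's -y side; origin at the centre of its underside. Not part of the job.
- spanner: steel spanner 160 mm long, lying flat on the bench between the unit's hand wheel and the bottle; origin at the middle of its underside. Not part of the job.
There are look-alikes about, which are no part of the job. There is more than one size of the jar; the job needs the smaller. There is more than one size of the spanner; the job needs the smaller.

How it is judged:
By the outcome, as a careful person would: the job done as asked, in the order asked, and still so for the second after the job is handed in, with the robot touching nothing.
It also fails if it takes over 72 s, if anything falls off the work surface, if the arm or the gripper's body presses on something with over 40 N, if the wrist force passes 120 N, or if a joint passes its speed limit or range.

ROBOT

A 6-joint arm with a two-finger parallel gripper is mounted at the origin on the work surface. World frame = base frame: x ahead of the robot, y to its left, z up, the work surface at z = 0. Lengths are in mm, angles in degrees, forces in N, time in s.
With the tool pointing down it reaches from about 350 to 875 mm from the base axis. Payload 4.2 kg.
Tool frame: the origin (TCP) lies at the very end of the fingers, on their centre line; the grasp point (between the pads) lies 19 mm behind it; z points along the fingers, y is the line along which they close (so a half turn about z gives the same grasp; the last joint's range is limited). The gripper opens to 85 mm and grips with 20 to 120 N. Pads are 22 mm wide; open, the fingers measure 114 mm over their backs; the gripper's body (76 mm by 85 mm) begins 54 mm behind the grasp point. The pads swing forward as they close: fully open they stand 13 mm farther back than shut.
Start: joints at [-58.98, 22.042, 0.453, 0, -68.411, -14.817], TCP at [174.42, -600.147, 231.312] pointing down, gripper open.
Joint ranges: [-179.83, 179.83], [-69.29, 118.12], [-61.27, 80.66], [-181.25, 117.63], [-171.15, -9.14], [-177.46, 177.46]. Speed limits (degrees/s): [159.86, 159.86, 180, 180, 180, 180].

INTERFACE

Orientations are given as [roll, pitch, yaw] about the fixed x, y, z axes, in that order (R = Rz(yaw) Ry(pitch) Rx(roll)).
In Python, from rig import ctrl, grab_frame, camera_info, job, look_for, place_of gives the robot as it stands.
- The arm moves only by the shell command python3 -m jog 'ROWS' [FORCE]. ROWS is JSON, a list of rows, each an object with "linear": the shift along the tool's x, y, z as a fraction of full scale, a list of three; "turn": the turn about the tool's z as a fraction of full scale; "grip": the opening, from -1 (shut) to 1 (fully open). In form: [{"linear": [tx, ty, tz], "turn": turn, "grip": grip}, ...]. A call has 1 to 8 rows; each row shifts and turns the commanded pose from where the row before left it, along the tool's axes as they then stand; what a row does not reach is not made up. Full scale, the value 1, is 0.4 m for a shift and pi/2 rad for a turn. A row lasts 1/10 s, in which the tool goes at most 50 mm and 8.59 degrees, less where a joint would pass 70% of its speed; a pose out of reach is approached as far as the arm can. A call with a number of a shift or a turn outside -1 to 1 is refused whole. A call with a gripper value outside its range is refused whole. The fingers move at their own pace and stop on an object; FORCE is the grip in N (left out, the last holds). Time passes only in rows, so rows that do not move let the fingers close. It gives the time, the measured TCP pose, the force, the opening and the grip force at its end, in the units of the state.
- ctrl.get_state(): the state, without advancing time (a new reading comes with each control period).
- grab_frame(name): name is "scene" or "top" or "wrist"; returns the picture (480x640x3 uint8, blue, green, red); there is no depth.
- camera_info(name): a dict with "mtx" (3x3 intrinsics, pixels), "dist_coeffs" ([k1, k2, p1, p2, k3] as OpenCV has them; the pictures are not rectified), "world_to_cam" (4x4, takes a point from world to camera coordinates). Camera axes: x right, y down, z forward; pixel columns grow to the right and rows downward; lengths in mm; the calibration is good to about 2 mm. A picture is of the moment at which its call begins: read the wrist's pose just before it. camera_info takes no time and is no camera call; for the wrist camera it gives the pose at the moment of the call.
- job.sign_off(): hands the job in; it is judged then, once.
Trained networks look in the newest picture that a camera, given by its name, has taken for a name from the list of things; names that differ only in an ending like _2 or _b are one class to them, and where a whole thing is asked for, a point or a joint stands for the part that bears it (a point fixed in the world has none). Each returns a list of dicts, best first, with "conf" (0 to 1); they miss things now and then, are a little off and sometimes report something else, mostly with a low value. They report only what shows in the picture. A call takes as long as a camera call. They do not tell look-alikes from the thing itself.
- look_for(camera, thing): "rect" ([left, top, width, height] in pixels, round what is visible of it).
- place_of(camera, thing): "at" ([column, row] in pixels: a listed point, or the origin of a listed thing).
The state is a dict: "time": time; "joint_positions": joint angles; "dq": joint speeds; "tau": joint torques, N m; "position": TCP position; "ee_rot": TCP orientation; "contact_force": force on the tool from outside, world axes, zero at the start; "torque": the same for the moment, N m; "width": opening from 0.0 (shut) to 1.0 (fully open); "finger_force": force on a finger pad.
Only numpy, scipy, OpenCV 4.12 (cv2) and the standard library are available. Lean on these libraries where they do the work, as an engineer would, in place of code of your own. Each camera call takes 0.05 s, during which the arm holds its last target. There are 200 camera calls.

## Working session

There is one attempt and no reset: what is moved stays moved. The work goes in short steps, Python scripts to look and compute and a shell command to move; the robot and the scene stay as the last step left them, time stands still between calls to the robot, and variables do not carry over. Pictures are saved under pics/ and viewed, at most 10 in all, crops included, and the job is handed in when it is done.

```bash
ls; mkdir -p pics; cat > h.py <<'E'
import numpy as np, cv2
from rig import ctrl, grab_frame, camera_info, job, look_for, place_of
def proj(cam,P,ci=None):
    ci=ci or camera_info(cam);M=np.array(ci["world_to_cam"],float)
    p,_=cv2.projectPoints(np.array(P,float).reshape(-1,1,3),cv2.Rodrigues(M[:3,:3])[0],M[:3,3],np.array(ci["mtx"],float),np.array(ci["dist_coeffs"],float))
    return p.reshape(-1,2)
def ray(cam,uv,ci=None):
    ci=ci or camera_info(cam);M=np.array(ci["world_to_cam"],float)
    n=cv2.undistortPoints(np.array(uv,float).reshape(1,1,2),np.array(ci["mtx"],float),np.array(ci["dist_coeffs"],float)).ravel()
    R=M[:3,:3];return -R.T@M[:3,3],R.T@np.array([n[0],n[1],1])
def atz(cam,uv,z):
    o,d=ray(cam,uv);return o+d*(z-o[2])/d[2]
E
python3 - <<'E'
from h import *
for c in("scene","top"):
    im=grab_frame(c);cv2.imwrite(f"pics/{c}0.png",im)
    for t,z in(("unit",0),("barrel_axis",85),("wheel_hub",85),("keeper_hinge",118),("keeper_press",None),("keeper_tip",None),("catch",132),("wash_bottle",0),("jar",0),("spanner",0)):
        for r in place_of(c,t)[:3]:
            print(c,t,np.round(r["at"]),round(r["conf"],2), "" if z is None else np.round(atz(c,r["at"],z)))
s=ctrl.get_state();print(s)
E
```

```text
pics
scene unit [298. 282.] 0.91 [576. -87.  -0.]
scene unit [304. 251.] 0.59 [498. -44.   0.]
scene barrel_axis [303. 260.] 0.56 [578. -75.  85.]
scene wheel_hub [344. 255.] 0.98 [595.  12.  85.]
scene wheel_hub [427. 270.] 0.37 [691. 164.  85.]
scene keeper_hinge [257. 272.] 0.6 [ 595. -179.  118.]
scene keeper_press [249. 230.] 0.71 
scene keeper_tip [252. 208.] 0.84 
scene keeper_tip [300. 282.] 0.6 
scene catch [258. 222.] 0.95 [ 481. -142.  132.]
scene wash_bottle [425. 266.] 0.81 [638. 209.   0.]
scene jar [199. 304.] 0.73 [ 555. -312.    0.]
scene jar [144. 324.] 0.62 [ 562. -436.    0.]
scene spanner [378. 269.] 0.94 [607. 101.   0.]
scene spanner [469. 214.] 0.81 [533. 395.   0.]
top unit [346. 242.] 0.9 [578. -90.   0.]
top barrel_axis [339. 239.] 0.88 [577. -70.  85.]
top wheel_hub [306. 230.] 0.95 [598.   0.  85.]
top keeper_hinge [394. 225.] 0.88 [ 601. -185.  118.]
top keeper_press [388. 250.] 0.61 
top keeper_tip [392. 260.] 0.93 
top catch [378. 285.] 0.82 [ 475. -146.  132.]
top catch [347. 242.] 0.34 [567. -86. 132.]
top wash_bottle [224. 220.] 0.85 [637. 198.   0.]
top jar [443. 252.] 0.87 [ 551. -316.    0.]
top jar [494. 241.] 0.87 [ 573. -439.    0.]
top spanner [268. 233.] 0.69 [603.  94.   0.]
{'time': 1.1, 'joint_positions': array([-5.89805464e+01,  2.20423720e+01,  4.53206501e-01, -1.31385322e-04,
       -6.84116508e+01, -1.48180984e+01]), 'dq': array([ 0.02764961, -0.00730622,  0.01890239,  0.06461009, -0.00926277,
        0.10750821]), 'tau': array([-3.38011077e-04, -3.92096078e+01,  1.88621485e+01,  4.19093996e+00,
       -3.86720494e-04,  8.15190987e-06]), 'position': array([ 174.41872619, -600.15026824,  231.30840624]), 'ee_rot': array([ 1.79999180e+02, -9.06622709e-05, -1.63798693e+02]), 'contact_force': array([-0.33103801,  0.32526844, -0.44473705]), 'torque': array([-0.02913925,  0.00878092,  0.00406309]), 'finger_force': 0.0, 'width': 0.9988373514348973}
```

```bash
python3 - <<'E'
from h import *
a=cv2.imread("pics/scene0.png")[170:350,120:480]; b=cv2.imread("pics/top0.png")[160:340,190:550]
cv2.imwrite("pics/both.png",np.vstack([cv2.resize(x,None,fx=1.66,fy=1.66,interpolation=3) for x in(a,b)]))
E
```

```text
(no output)
```

View pics/both.png

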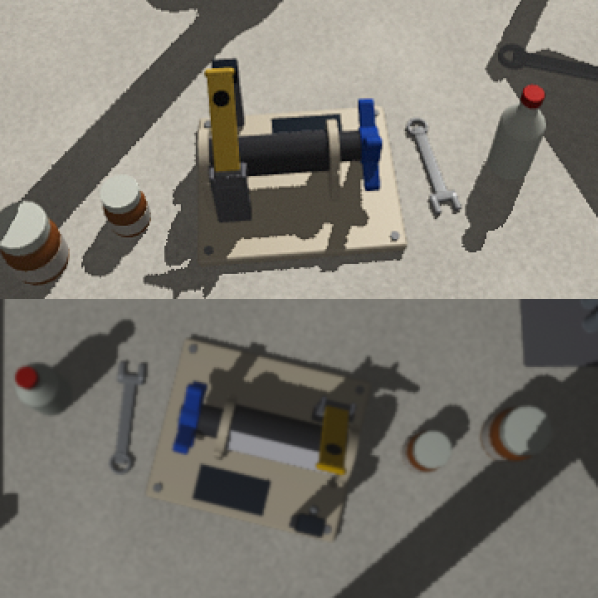

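Look-alikes: big jar (scene 144,324) against the small jar (199,304); the far spanner (469,214) against the near one (378,269); there is only one drive unit, at (298,282). The picture shows the keeper open, and from above the silver flat is partly visible on the robot's side. Next I fit the unit pose, keeper angle and wheel angle.

```bash
cat > fit.py <<'E'
from h import *
from scipy.optimize import least_squares
import json
def W(p,P):
    c,s=np.cos(p[2]),np.sin(p[2]);P=np.atleast_2d(P).astype(float)
    return np.c_[p[0]+c*P[:,0]-s*P[:,1],p[1]+s*P[:,0]+c*P[:,1],P[:,2]]
def arms(th,y0=85,y1=105):   # th from up toward -x ; polygons of each arm in unit frame
    out=[]
    for k in range(4):
        a=th+k*np.pi/2;d=np.array([-np.sin(a),0,np.cos(a)]);n=np.array([np.cos(a),0,np.sin(a)])
        pts=[[*(r*d+w*n)] for r,w in((0,8),(0,-8),(54,8),(54,-8),(60,0),(58,5),(58,-5))]
        out.append(np.array([[q[0],y,q[2]+85] for q in pts for y in(y0,y1)]))
    return out
E
cat > f1.py <<'E'
from fit import *
def kp(a,r,h): return [45-r*np.cos(a)+h*np.sin(a),-85,118+r*np.sin(a)+h*np.cos(a)]
obs=[]
ims={}
for c in("scene","top"):
    ims[c]=grab_frame(c)
    for t in("unit","barrel_axis","wheel_hub","keeper_hinge","catch","keeper_press","keeper_tip"):
        r=place_of(c,t)
        if r: obs.append((c,t,r[0]["at"],r[0]["conf"]))
CI={c:camera_info(c) for c in ims}
def pt(t,a):
    return {"unit":[0,0,0],"barrel_axis":[0,15,85],"wheel_hub":[0,95,85],"keeper_hinge":[45,-85,118],"catch":[-75,-85,132],"keeper_press":kp(a,90,10),"keeper_tip":kp(a,125,5)}[t]
def res(p): return np.concatenate([(proj(c,W(p,pt(t,p[3])),CI[c])[0]-at)*cf for c,t,at,cf in obs])
s=least_squares(res,[577,-88,-.25,1.],loss="soft_l1",x_scale=[10,10,.1,.1])
p=s.x;print(p,np.degrees(p[2]))
for c,t,at,cf in obs: print(c,t,np.round(proj(c,W(p,pt(t,p[3])),CI[c])[0]-at,1))
json.dump(list(p),open("p.json","w"))
# wheel angle by blue mask IoU
for c,im in ims.items():
    h=cv2.cvtColor(im,cv2.COLOR_BGR2HSV);m=((h[...,0]>105)&(h[...,0]<125)&(h[...,1]>150)&(h[...,2]>30)).astype(np.uint8)
    hub=proj(c,W(p,[0,95,85]),CI[c])[0].astype(int);z=np.zeros_like(m);cv2.circle(z,tuple(map(int,hub)),40,1,-1);m&=z
    sc=[]
    for d in range(0,90,3):
        best=0
        r=np.zeros_like(m)
        for A in arms(np.radians(d)):
            cv2.fillConvexPoly(r,cv2.convexHull(np.round(proj(c,W(p,A),CI[c])).astype(np.int32)),1)
        for dx in range(-3,4):
            for dy in range(-3,4):
                q=np.roll(r,(dy,dx),(0,1));best=max(best,(q&m).sum()/(q|m).sum())
        sc.append((round(best,3),d))
    print(c,m.sum(),sorted(sc)[::-1][:6])
E
python3 f1.py
```

```text
[ 5.73344186e+02 -8.66029033e+01 -2.70480492e-01  8.63529290e-01] -15.497390620632611
scene unit [-1.9 -3. ]
scene barrel_axis [-2.   0.2]
scene wheel_hub [-2.6  0.6]
scene keeper_hinge [-0.4 -1.7]
scene catch [ 2.8 -1.2]
scene keeper_press [2.4 1.3]
scene keeper_tip [-0.2  1.7]
top unit [-1.4  1.2]
top barrel_axis [-0.1 -0.3]
top wheel_hub [-2.5 -0.3]
top keeper_hinge [2.6 0.3]
top catch [ 5.2 -2.7]
top keeper_press [-1.9 -1.5]
top keeper_tip [-0.4  1. ]
scene 514 [(np.float64(0.766), 45), (np.float64(0.76), 51), (np.float64(0.759), 42), (np.float64(0.757), 54), (np.float64(0.756), 66), (np.float64(0.755), 60)]
top 392 [(np.float64(0.736), 51), (np.float64(0.73), 54), (np.float64(0.723), 48), (np.float64(0.714), 57), (np.float64(0.712), 45), (np.float64(0.695), 60)]
```

```bash
python3 -m jog '[{"linear":[0,0,-0.12],"turn":0.085,"grip":-1},{"linear":[0,0,-0.12],"turn":0.085,"grip":-1},{"linear":[0,0,-0.12],"turn":0.085,"grip":-1},{"linear":[0,0,-0.02],"turn":0.085,"grip":-1},{"linear":[-0.047,0.112,0],"turn":0,"grip":-1},{"linear":[-0.047,0.112,0],"turn":0,"grip":-1},{"linear":[-0.047,0.112,0],"turn":0,"grip":-1},{"linear":[-0.047,0.112,0],"turn":0,"grip":-1}]' 40
python3 -m jog '[{"linear":[-0.047,0.112,0],"turn":0,"grip":-1},{"linear":[-0.047,0.112,0],"turn":0,"grip":-1},{"linear":[-0.047,0.112,0],"turn":0,"grip":-1},{"linear":[-0.047,0.112,0],"turn":0,"grip":-1},{"linear":[-0.047,0.112,0],"turn":0,"grip":-1},{"linear":[-0.047,0.112,0],"turn":0,"grip":-1},{"linear":[-0.047,0.112,0],"turn":0,"grip":-1},{"linear":[0,0,0],"turn":0,"grip":-1}]'
python3 - <<'E'
from h import *
im=grab_frame("wrist");cv2.imwrite("pics/w0.png",im)
ci=camera_info("wrist");M=np.array(ci["world_to_cam"]);print(np.round(-M[:3,:3].T@M[:3,3]),np.round(M[:3,:3],2).tolist())
E
```

```text
time: 2.7
position: [292.5, -443.7, 383.4]
ee_rot: [-180.0, 0.0, 165.6]
contact_force: [0.6, 0.1, -0.7]
width: 0.0
finger_force: 0.0
time: 3.5
position: [499.8, -170.3, 382.3]
ee_rot: [180.0, -0.0, 166.0]
contact_force: [-0.5, 0.3, -0.5]
width: -0.0
finger_force: 0.0
[ 432. -156.  525.] [[0.24, 0.97, -0.0], [0.93, -0.24, 0.27], [0.26, -0.07, -0.96]]
```

View pics/w0.png

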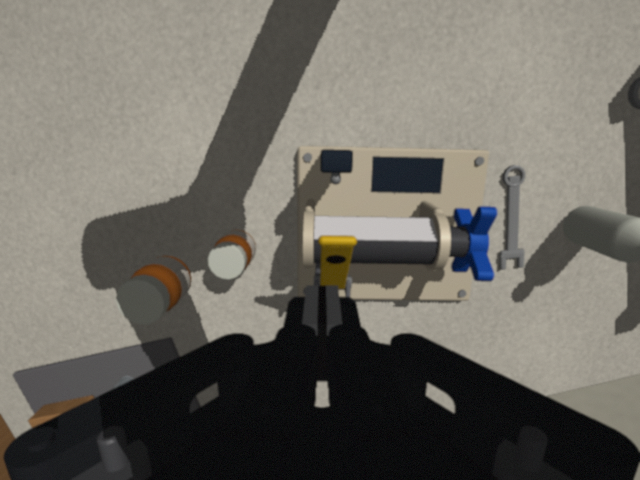

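The wrist picture shows the catch block at (336,160), the keeper's black mark at (336,259), the silver flat at rows 217–241, and the wheel at about (477,243) with its arms as an X. I add the wrist points to the fit.

```bash
cat > f2.py <<'E'
from fit import *
import sys
def kp(a,r,h): return [45-r*np.cos(a)+h*np.sin(a),-85,118+r*np.sin(a)+h*np.cos(a)]
obs=[];ims={};CI={}
for c in("scene","top","wrist"):
    CI[c]=camera_info(c);ims[c]=grab_frame(c)
    for t in("unit","barrel_axis","wheel_hub","keeper_hinge","catch","keeper_press","keeper_tip"):
        r=place_of(c,t)
        if r: obs.append((c,t,r[0]["at"],r[0]["conf"]))
def pt(t,a):
    return {"unit":[0,0,0],"barrel_axis":[0,15,85],"wheel_hub":[0,95,85],"keeper_hinge":[45,-85,118],"catch":[-75,-85,132],"keeper_press":kp(a,90,10),"keeper_tip":kp(a,125,5)}[t]
wt={"scene":.6,"top":.6,"wrist":1.}
def res(p): return np.concatenate([(proj(c,W(p,pt(t,p[3])),CI[c])[0]-at)*cf*wt[c] for c,t,at,cf in obs])
s=least_squares(res,[577,-88,-.25,1.],loss="soft_l1",x_scale=[10,10,.1,.1])
p=s.x;print(p,np.degrees(p[2]))
for c,t,at,cf in obs: print(c,t,np.round(at),round(cf,2),np.round(proj(c,W(p,pt(t,p[3])),CI[c])[0]-at,1))
json.dump(list(p),open("p.json","w"))
for c,im in ims.items():
    h=cv2.cvtColor(im,cv2.COLOR_BGR2HSV);m=((h[...,0]>105)&(h[...,0]<125)&(h[...,1]>150)&(h[...,2]>30)).astype(np.uint8)
    hub=proj(c,W(p,[0,95,85]),CI[c])[0].astype(int);z=np.zeros_like(m);cv2.circle(z,tuple(map(int,hub)),60,1,-1);m&=z
    sc=[]
    for d in range(0,90,3):
        best=0;r=np.zeros_like(m)
        P=[A for A in arms(np.radians(d))]+[np.array([[24*np.cos(b),y,85+24*np.sin(b)] for b in np.arange(0,6.3,.3) for y in(83,107)])]
        for A in P: cv2.fillConvexPoly(r,cv2.convexHull(np.round(proj(c,W(p,A),CI[c])).astype(np.int32)),1)
        for dx in range(-4,5):
            for dy in range(-4,5):
                q=np.roll(r,(dy,dx),(0,1));f=(q&m).sum()/(q|m).sum()
                if f>best: best=f;b=(dx,dy)
        sc.append((round(float(best),3),d,b))
    print(c,m.sum(),sorted(sc)[::-1][:5])
# bright flat edges in wrist: brightness along barrel perimeter at given y
for c in("wrist","top"):
    for y in(-10,5,20):
        g=cv2.cvtColor(ims[c],cv2.COLOR_BGR2GRAY)
        q=proj(c,W(p,[[x,y,85] for x in range(-60,61,4)]),CI[c])
        print(c,y,[int(g[int(round(v)),int(round(u))]) for u,v in q])
    print([ (d,np.round(proj(c,W(p,[-30*np.sin(np.radians(d)),5,85+30*np.cos(np.radians(d))]),CI[c])[0]).tolist()) for d in range(-60,121,15)], np.round(proj(c,W(p,[-60,5,85]),CI[c])[0]),np.round(proj(c,W(p,[60,5,85]),CI[c])[0]))
E
python3 f2.py
```

```text
[ 5.71006874e+02 -8.74258617e+01 -2.45460418e-01  8.40631124e-01] -14.0638459674969
scene unit [298. 283.] 0.92 [-0.9 -2.4]
scene barrel_axis [303. 262.] 0.93 [ 0.1 -2.5]
scene wheel_hub [337. 254.] 0.75 [2.8 1.5]
scene keeper_hinge [255. 274.] 0.63 [ 0.8 -1.4]
scene catch [254. 226.] 0.67 [-0.9 -4.6]
scene keeper_press [249. 228.] 0.9 [2.7 1.2]
scene keeper_tip [251. 208.] 0.89 [-1.2  3.3]
top keeper_hinge [392. 228.] 0.87 [-0.6 -0.1]
wrist unit [389. 226.] 0.87 [ 1.1 -1. ]
wrist barrel_axis [417. 242.] 0.81 [-3.5 -2.5]
wrist wheel_hub [477. 236.] 0.83 [-1.2  2.6]
wrist keeper_hinge [338. 282.] 0.65 [-1.   0.2]
wrist catch [341. 183.] 0.68 [-3.5  1.6]
wrist keeper_press [339. 260.] 0.88 [1.2 0. ]
wrist keeper_tip [341. 240.] 0.85 [ 1.1 -0.2]
scene 517 [(0.733, 45, (2, 1)), (0.73, 66, (2, 0)), (0.73, 42, (2, 1)), (0.727, 69, (2, 0)), (0.726, 54, (1, 0))]
top 12 [(0.021, 54, (-2, -4)), (0.021, 51, (-2, -4)), (0.021, 48, (-2, -4)), (0.02, 63, (-3, -1)), (0.02, 60, (-2, -4))]
wrist 1824 [(0.664, 60, (0, 3)), (0.664, 57, (-2, 3)), (0.66, 51, (0, 2)), (0.659, 54, (-2, 2)), (0.649, 63, (0,
[... 820 characters left out ...]
9, 48, 45, 45, 44, 42, 42, 41, 40, 39, 40, 40, 42, 39, 29, 32, 32, 31, 30, 35, 35, 39]
top 5 [142, 142, 140, 140, 140, 136, 135, 132, 130, 127, 125, 122, 118, 116, 113, 110, 106, 94, 93, 89, 61, 58, 38, 36, 35, 32, 31, 30, 29, 27, 26]
top 20 [142, 142, 140, 139, 137, 136, 133, 130, 127, 125, 124, 119, 116, 113, 109, 108, 104, 100, 97, 92, 90, 86, 80, 75, 69, 67, 60, 53, 49, 48, 56]
[(-60, [348.0, 229.0]), (-45, [347.0, 230.0]), (-30, [347.0, 233.0]), (-15, [346.0, 236.0]), (0, [345.0, 240.0]), (15, [344.0, 243.0]), (30, [344.0, 247.0]), (45, [343.0, 250.0]), (60, [342.0, 252.0]), (75, [342.0, 254.0]), (90, [342.0, 255.0]), (105, [342.0, 254.0]), (120, [342.0, 253.0])] [339. 268.] [351. 214.]
```

```bash
cat > ov.py <<'E'
from fit import *
import sys
p=json.load(open("p.json"));a=np.radians(float(sys.argv[1]));c="wrist"
im=grab_frame(c);k=2
x0,y0=270,120
big=cv2.resize(im[y0:y0+200,x0:x0+260],None,fx=3,fy=3,interpolation=3)
def L(P,col):
    q=(proj(c,W(p,P))-[x0,y0]+.5)*3
    cv2.polylines(big,[np.round(q).astype(np.int32)],True,col,1)
L([[115,135,18],[115,-135,18],[-115,-135,18],[-115,135,18]],(0,0,255))
d=np.array([-np.sin(a),np.cos(a)]);n=np.array([np.cos(a),np.sin(a)])
f=lambda w,y:[*(d*22+n*w)[:1],y,85+(d*22+n*w)[1]]
L([f(20.5,-65),f(20.5,40),f(-20.5,40),f(-20.5,-65)],(0,255,0))
for A in arms(a,105,105): L(A[[2,4,8,6]*1][:, :] if False else A[[0,2,6,4]],(0,255,255))
for P in([-75,-85,132],[0,95,85],[45,-85,118]): L([P,P],(255,0,255)); 
L([[-113,-85,145],[-88,-85,145]],(255,0,255))
L([[x,y,121] for x,y in((0,42),(0,54))],(255,0,255)); L([[x,y,121] for x,y in((0,-121),(0,-109))],(255,0,255))
cv2.imwrite(sys.argv[2],big)
E
python3 ov.py 53 pics/ov0.png
```

```text
(no output)
```

View pics/ov0.png

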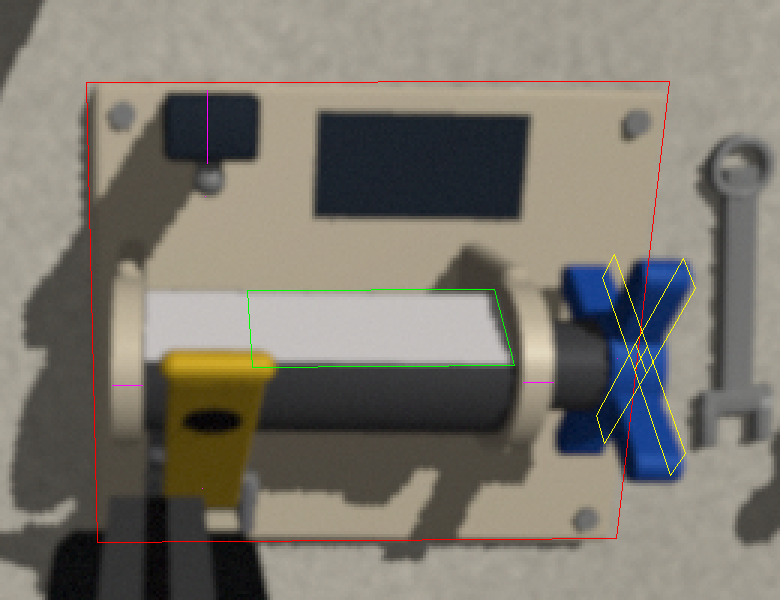

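The overlay agrees to about 2 mm. The flat faces about 54° towards -x from up, so I need to turn the wheel that far towards +x. First I go above the wheel.

```bash
python3 -m jog '[{"linear":[-0.031,0.12,0],"turn":0,"grip":-1},{"linear":[-0.031,0.12,0],"turn":0,"grip":-1},{"linear":[-0.031,0.12,0],"turn":0,"grip":-1},{"linear":[-0.031,0.12,0],"turn":0,"grip":-1},{"linear":[0,0,0.12],"turn":0,"grip":-1},{"linear":[0,0,0.12],"turn":0,"grip":-1},{"linear":[0,0,0.12],"turn":0,"grip":-1},{"linear":[0,0,0.12],"turn":0,"grip":-1}]'
cat > u.py <<'E'
from fit import *
p=json.load(open("p.json"));s=ctrl.get_state();d=s["position"]-[p[0],p[1],0];c,n=np.cos(p[2]),np.sin(p[2])
f=s["contact_force"]
print("t",s["time"],"unit xyz",np.round([c*d[0]+n*d[1],-n*d[0]+c*d[1],d[2]],1),"F unit",np.round([c*f[0]+n*f[1],-n*f[0]+c*f[1],f[2]],1),"yaw rel",np.round(s["ee_rot"][2]-np.degrees(p[2]),2))
E
python3 -m jog '[{"linear":[0,0,0],"turn":0,"grip":-1}]'; python3 u.py
```

```text
time: 5.6
position: [592.9, -0.4, 189.8]
ee_rot: [180.0, 0.0, 165.6]
contact_force: [1.1, -0.2, 0.3]
width: 0.001
finger_force: 0.0
time: 5.7
position: [588.2, -1.1, 184.0]
ee_rot: [-179.7, -0.9, 165.5]
contact_force: [0.3, -0.8, -0.6]
width: 0.0
finger_force: 0.0
t 5.7 unit xyz [ -4.3  87.9 184. ] F unit [ 0.5 -0.7 -0.6] yaw rel 179.6
```

```bash
python3 -m jog '[{"linear":[-0.01,0.018,0],"turn":0,"grip":-1},{"linear":[0,0,0],"turn":0,"grip":-1},{"linear":[0,0,0],"turn":0,"grip":-1}]'; python3 u.py
```

```text
time: 6.0
position: [600.7, 5.9, 194.5]
ee_rot: [179.9, 0.3, 165.6]
contact_force: [-0.6, -0.4, -0.0]
width: -0.001
finger_force: 0.0
t 6.0 unit xyz [  6.1  97.8 194.5] F unit [-0.4 -0.5 -0. ] yaw rel 179.7
```

```bash
python3 -m jog '[{"linear":[0,0,0],"turn":0,"grip":-1},{"linear":[0,0,0],"turn":0,"grip":-1},{"linear":[0,0,0],"turn":0,"grip":-1},{"linear":[0,0,0],"turn":0,"grip":-1}]'; python3 u.py; python3 ov.py 54 pics/ov1.png
```

```text
time: 6.4
position: [598.7, 5.3, 191.6]
ee_rot: [180.0, 0.0, 165.6]
contact_force: [0.7, -0.8, -0.1]
width: -0.003
finger_force: 0.0
t 6.4 unit xyz [  4.3  96.7 191.6] F unit [ 0.9 -0.6 -0.1] yaw rel 179.66
```

View pics/ov1.png

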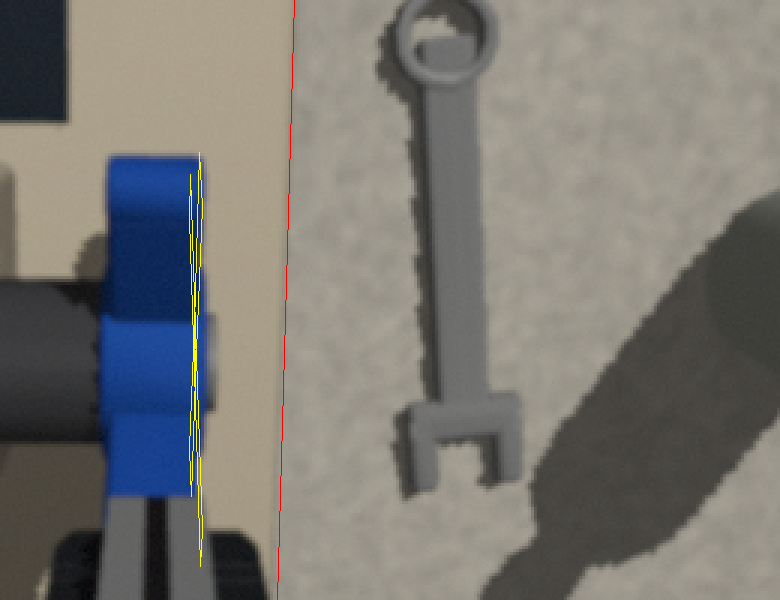

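The closed fingers line up with the wheel in y; the near arm ends at crop row 157, as predicted. Now I plunge between the two upper arms.

```bash
python3 -m jog '[{"linear":[0.01,-0.004,0.06],"turn":0,"grip":-1},{"linear":[0,0,0.06],"turn":0,"grip":-1},{"linear":[0,0,0.04],"turn":0,"grip":-1},{"linear":[0,0,0],"turn":0,"grip":-1},{"linear":[0,0,0],"turn":0,"grip":-1},{"linear":[0,0,0],"turn":0,"grip":-1}]'; python3 u.py
python3 -m jog '[{"linear":[-0.01,0,0],"turn":0,"grip":-1},{"linear":[-0.01,0,0],"turn":0,"grip":-1},{"linear":[-0.01,0,0],"turn":0,"grip":-1},{"linear":[-0.01,0,0.005],"turn":0,"grip":-1},{"linear":[-0.01,0,0.008],"turn":0,"grip":-1},{"linear":[0,0,0],"turn":0,"grip":-1}]'; python3 u.py
```

```text
time: 7.05
position: [595.3, 5.0, 128.6]
ee_rot: [180.0, 0.1, 165.6]
contact_force: [-0.0, -0.3, -0.4]
width: -0.001
finger_force: 0.0
t 7.05 unit xyz [  1.1  95.5 128.6] F unit [ 0.  -0.3 -0.4] yaw rel 179.68
time: 7.65
position: [614.7, -0.3, 123.3]
ee_rot: [-180.0, 0.1, 165.6]
contact_force: [-1.7, -0.0, 4.5]
width: 0.003
finger_force: 2.0
t 7.65 unit xyz [ 21.2  95.1 123.3] F unit [-1.7 -0.5  4.5] yaw rel 179.69
```

```bash
python3 -m jog '[{"linear":[-0.007,0,0.009],"turn":0,"grip":-1},{"linear":[-0.007,0,0.009],"turn":0,"grip":-1},{"linear":[-0.006,0,0.009],"turn":0,"grip":-1},{"linear":[-0.006,0,0.009],"turn":0,"grip":-1},{"linear":[-0.005,0,0.009],"turn":0,"grip":-1},{"linear":[-0.005,0,0.009],"turn":0,"grip":-1},{"linear":[0,0,0],"turn":0,"grip":-1},{"linear":[0,0,0],"turn":0,"grip":-1}]'; python3 u.py
```

```text
time: 8.45
position: [630.8, -4.5, 103.1]
ee_rot: [180.0, 0.4, 165.7]
contact_force: [2.0, -2.4, 6.2]
width: -0.0
finger_force: 2.8
t 8.45 unit xyz [ 37.9  94.9 103.1] F unit [ 2.5 -1.9  6.2] yaw rel 179.72
```

```bash
python3 -m jog '[{"linear":[-0.003,0,0.008],"turn":0,"grip":-1},{"linear":[0,0,0.008],"turn":0,"grip":-1},{"linear":[0,0,0.008],"turn":0,"grip":-1},{"linear":[0,0,0],"turn":0,"grip":-1},{"linear":[0,0,0],"turn":0,"grip":-1}]'; python3 u.py
```

```text
time: 8.95
position: [633.3, -5.0, 94.3]
ee_rot: [179.9, 0.6, 165.7]
contact_force: [3.3, -4.2, 7.8]
width: -0.003
finger_force: 3.6
t 8.95 unit xyz [40.4 95.1 94.3] F unit [ 4.2 -3.3  7.8] yaw rel 179.74
```

```bash
python3 -m jog '[{"linear":[0,0,0.003],"turn":0,"grip":-1},{"linear":[0,0,0],"turn":0,"grip":-1},{"linear":[0,0,0],"turn":0,"grip":-1}]'; python3 u.py
python3 -m jog '[{"linear":[0,0,-0.05],"turn":0,"grip":-1},{"linear":[0,0,-0.12],"turn":0,"grip":-1},{"linear":[0,0,-0.12],"turn":0,"grip":-1},{"linear":[0,0,-0.12],"turn":0,"grip":-1},{"linear":[0,-0.12,-0.02],"turn":0,"grip":-1},{"linear":[0,-0.06,0],"turn":0,"grip":-1},{"linear":[0,0,0],"turn":0,"grip":-1},{"linear":[0,0,0],"turn":0,"grip":-1}]';python3 -m jog '[{"linear":[0,0,0],"turn":0,"grip":-1},{"linear":[0,0,0],"turn":0,"grip":-1}]'; python3 u.py
sed -i 's/270,120/240,120/' ov.py; python3 ov.py 0 pics/ov2.png
```

```text
time: 9.25
position: [633.5, -5.1, 93.5]
ee_rot: [179.9, 0.6, 165.7]
contact_force: [3.2, -3.9, 8.3]
width: 0.004
finger_force: 4.1
t 9.25 unit xyz [40.6 95.1 93.5] F unit [ 4.  -3.   8.3] yaw rel 179.76
time: 10.05
position: [611.0, -74.3, 261.6]
ee_rot: [180.0, 0.0, 165.5]
contact_force: [-0.9, -0.5, -0.4]
width: -0.0
finger_force: 0.0
time: 10.25
position: [611.3, -73.0, 261.2]
ee_rot: [-180.0, -0.0, 165.7]
contact_force: [-0.2, 0.3, -0.3]
width: -0.001
finger_force: 0.0
t 10.25 unit xyz [ 35.5  23.8 261.2] F unit [-0.3  0.2 -0.3] yaw rel 179.73
```

View pics/ov2.png

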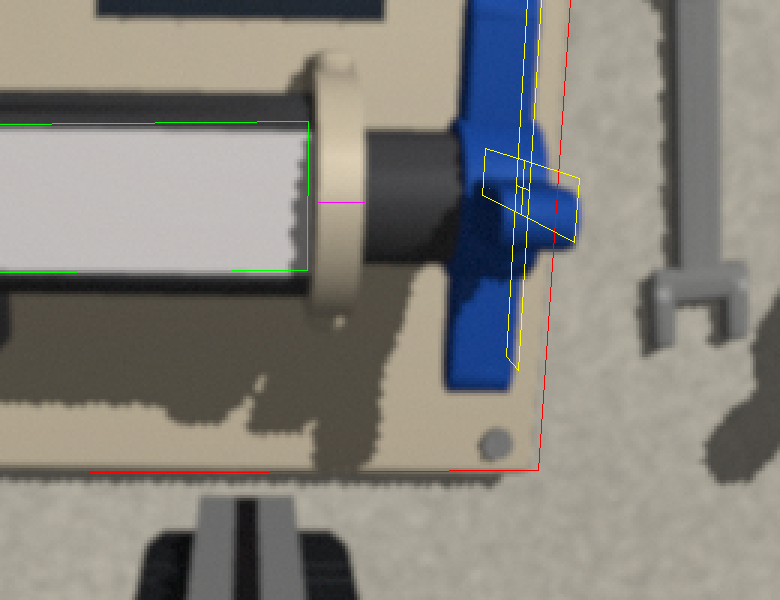

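Flat rows 130–271 lie between barrel edges 93 and 293, and the upright arm's end is at about (565,218). I fit the angle numerically.

```bash
python3 - <<'E'
from fit import *
p=json.load(open("p.json"));ci=camera_info("wrist")
im=grab_frame("wrist");g=cv2.cvtColor(im,cv2.COLOR_BGR2GRAY).astype(float)
rows=[]
for col in range(262,330,8):
    l=cv2.GaussianBlur(g,(5,1),0)[:,col]; b=np.where(l[140:230]>150)[0]+140
    # largest run
    r=np.split(b,np.where(np.diff(b)>1)[0]+1);r=max(r,key=len)
    i,j=r[0],r[-1]; th=130
    rows.append((col,i-1+(th-l[i-1])/(l[i]-l[i-1]),j+(l[j]-th)/(l[j]-l[j+1])))
rows=np.array(rows)
def edge(phi,w,dx):
    a=np.radians(phi);d=np.array([-np.sin(a),np.cos(a)]);n=np.array([np.cos(a),np.sin(a)]);q=d*22+n*w
    P=proj("wrist",W(p,[[q[0]+dx,y,85+q[1]] for y in np.linspace(-65,42,20)]),ci);o=np.argsort(P[:,0])
    return np.interp(rows[:,0],P[o,0],P[o,1])
for dx in(-2,-1,0,1,2,3):
    f=lambda v:np.r_[edge(v[0],-20.5,dx)-rows[:,1],edge(v[0],20.5,dx)-rows[:,2]]
    s=least_squares(f,[0.]);print(dx,s.x,np.sqrt(2*s.cost/len(s.fun)))
    s=least_squares(lambda v:np.r_[edge(v[0],-v[1],dx)-rows[:,1],edge(v[0],v[1],dx)-rows[:,2]],[0.,20.5]);print("  ",s.x)
b=place_of("wrist","wheel_hub");print(b,proj("wrist",W(p,[0,95,85]),ci))
E
```

```text
-2 [-9.81890226] 0.3811987976118566
   [-9.79449434 20.47534669]
-1 [-7.19904017] 0.5135784329701618
   [-6.92927873 20.19166968]
0 [-4.49848878] 0.7182057304128252
   [-4.10546819 19.97119774]
1 [-1.72577355] 0.8998362129858373
   [-1.31315358 19.80802242]
2 [1.10669571] 1.0334909589079821
   [ 1.45657273 19.69798987]
3 [3.98281931] 1.1103509158802631
   [ 4.21193484 19.63837896]
[{'at': [401.2, 182.3], 'conf': 0.7}] [[402.48131094 182.02001275]]
```

```bash
python3 -m jog '[{"linear":[0.051,-0.034,0.08],"turn":0,"grip":-1},{"linear":[0,0,0.12],"turn":0,"grip":-1},{"linear":[0,0,0.1],"turn":0,"grip":-1},{"linear":[0,0,0.065],"turn":0,"grip":-1},{"linear":[0,0,0],"turn":0,"grip":-1},{"linear":[0,0,0],"turn":0,"grip":-1},{"linear":[0,0,0],"turn":0,"grip":-1},{"linear":[0,0,0],"turn":0,"grip":-1}]'; python3 u.py
```

```text
time: 11.2
position: [589.2, -81.7, 117.8]
ee_rot: [179.9, 0.2, 165.6]
contact_force: [-0.2, 0.1, -0.1]
width: 0.001
finger_force: 0.0
t 11.2 unit xyz [ 16.2  10.  117.8] F unit [-0.2  0.1 -0.1] yaw rel 179.69
```

```bash
python3 -m jog '[{"linear":[0.003,0,0.018],"turn":0,"grip":-1},{"linear":[0,0,0],"turn":0,"grip":-1},{"linear":[0,0,0],"turn":0,"grip":-1},{"linear":[0,0,0],"turn":0,"grip":-1}]'; python3 u.py;python3 -m jog '[{"linear":[0,0,0.004],"turn":0,"grip":-1},{"linear":[0,0,0],"turn":0,"grip":-1},{"linear":[0,0,0],"turn":0,"grip":-1}]'; python3 u.py;python3 -m jog '[{"linear":[0,0,0.003],"turn":0,"grip":-1},{"linear":[0,0,0],"turn":0,"grip":-1},{"linear":[0,0,0],"turn":0,"grip":-1}]'; python3 u.py
```

```text
time: 11.6
position: [586.8, -81.6, 108.7]
ee_rot: [-180.0, 0.0, 165.6]
contact_force: [0.1, -0.0, -0.2]
width: 0.003
finger_force: 0.0
t 11.6 unit xyz [ 13.9   9.5 108.7] F unit [ 0.1  0.  -0.2] yaw rel 179.67
time: 11.9
position: [587.0, -81.6, 107.3]
ee_rot: [180.0, 0.0, 165.6]
contact_force: [-0.5, -1.0, 2.3]
width: -0.002
finger_force: 1.3
t 11.9 unit xyz [ 14.1   9.6 107.3] F unit [-0.3 -1.1  2.3] yaw rel 179.67
time: 12.2
position: [587.0, -81.6, 107.2]
ee_rot: [-180.0, 0.1, 165.6]
contact_force: [-3.1, 0.6, 7.4]
width: 0.003
finger_force: 4.0
t 12.2 unit xyz [ 14.1   9.6 107.2] F unit [-3.1 -0.1  7.4] yaw rel 179.7
```

```bash
python3 -m jog '[{"linear":[0,0,-0.03],"turn":0,"grip":-1},{"linear":[0.07,0,0],"turn":0,"grip":-1},{"linear":[0,0,0],"turn":0,"grip":-1},{"linear":[0,0,0.02],"turn":0,"grip":-1},{"linear":[0,0,0],"turn":0,"grip":-1},{"linear":[0,0,0],"turn":0,"grip":-1},{"linear":[0,0,0],"turn":0,"grip":-1}]'; python3 u.py;python3 -m jog '[{"linear":[0,0,0.004],"turn":0,"grip":-1},{"linear":[0,0,0],"turn":0,"grip":-1},{"linear":[0,0,0],"turn":0,"grip":-1}]'; python3 u.py;python3 -m jog '[{"linear":[0,0,0.003],"turn":0,"grip":-1},{"linear":[0,0,0],"turn":0,"grip":-1},{"linear":[0,0,0],"turn":0,"grip":-1}]'; python3 u.py
```

```text
time: 12.9
position: [560.0, -74.7, 109.4]
ee_rot: [-180.0, -0.0, 165.6]
contact_force: [-0.1, -0.8, -0.2]
width: -0.001
finger_force: 0.0
t 12.9 unit xyz [-13.8   9.6 109.4] F unit [ 0.1 -0.8 -0.2] yaw rel 179.66
time: 13.2
position: [559.6, -74.6, 108.0]
ee_rot: [-180.0, -0.0, 165.6]
contact_force: [0.4, 0.4, 0.0]
width: -0.001
finger_force: 0.0
t 13.2 unit xyz [-14.2   9.6 108. ] F unit [0.3 0.5 0. ] yaw rel 179.66
time: 13.5
position: [559.7, -74.6, 107.0]
ee_rot: [180.0, 0.0, 165.6]
contact_force: [-0.1, -0.5, 1.0]
width: 0.002
finger_force: 0.2
t 13.5 unit xyz [-14.1   9.7 107. ] F unit [ 0.  -0.6  1. ] yaw rel 179.67
```

Felt heights are 107.3 mm at x +14 and 107.0 mm at x -14, so the flat is up within about 1°. Now the keeper: lift, and go above its +x side.

```bash
python3 -m jog '[{"linear":[0,0,-0.12],"turn":0,"grip":-1},{"linear":[0,0,-0.12],"turn":0,"grip":-1},{"linear":[0,0,-0.12],"turn":0,"grip":-1},{"linear":[-0.045,-0.1,0],"turn":0,"grip":-1},{"linear":[-0.04,-0.1,0],"turn":0,"grip":-1},{"linear":[0,-0.0375,0],"turn":0,"grip":-1},{"linear":[0,0,0],"turn":0,"grip":-1},{"linear":[0,0,0],"turn":0,"grip":-1}]';python3 -m jog '[{"linear":[0,0,0],"turn":0,"grip":-1},{"linear":[0,0,0],"turn":0,"grip":-1},{"linear":[0,0,0],"turn":0,"grip":-1}]'; python3 u.py; python3 - <<'E'
from h import *
im=grab_frame("wrist");cv2.imwrite("pics/w3.png",im)
for t in("keeper_press","keeper_tip","keeper_hinge","catch"):print(t,place_of("wrist",t)[:1])
E
```

```text
time: 14.3
position: [568.5, -175.0, 250.5]
ee_rot: [180.0, -0.1, 165.6]
contact_force: [0.8, -0.1, -0.6]
width: -0.004
finger_force: 0.0
time: 14.6
position: [569.0, -174.3, 251.0]
ee_rot: [180.0, 0.0, 165.7]
contact_force: [0.6, -0.3, -0.2]
width: -0.003
finger_force: 0.0
t 14.6 unit xyz [ 19.2 -84.7 251. ] F unit [ 0.7 -0.2 -0.2] yaw rel 179.74
keeper_press [{'at': [324.1, 216.6], 'conf': 0.55}]
keeper_tip [{'at': [328.2, 172.2], 'conf': 0.91}]
keeper_hinge [{'at': [322.5, 265.0], 'conf': 0.78}]
catch [{'at': [325.4, 105.1], 'conf': 0.88}]
```

View pics/w3.png

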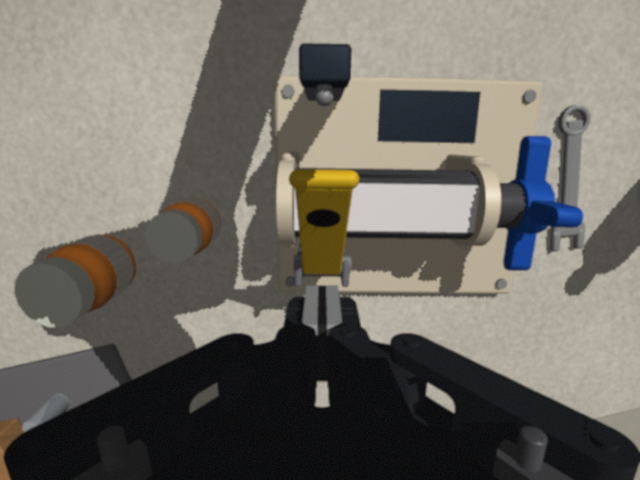

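The picture shows the keeper mark at (323,218) in line with the fingers at column 322, the catch at (325,96), the flat up and the bystanders untouched. I push the keeper along its arc.

```bash
python3 -m jog '[{"linear":[0,0,0.07],"turn":0,"grip":-1},{"linear":[0,0,0.055],"turn":0,"grip":-1},{"linear":[0.02,0,0.012],"turn":0,"grip":-1},{"linear":[0.02,0,0.011],"turn":0,"grip":-1},{"linear":[0.013,0,0.01],"turn":0,"grip":-1},{"linear":[0.012,0,0.01],"turn":0,"grip":-1},{"linear":[0,0,0],"turn":0,"grip":-1},{"linear":[0,0,0],"turn":0,"grip":-1}]'; python3 u.py
python3 -m jog '[{"linear":[0.012,0,0.012],"turn":0,"grip":-1},{"linear":[0.011,0,0.013],"turn":0,"grip":-1},{"linear":[0.01,0,0.014],"turn":0,"grip":-1},{"linear":[0.009,0,0.014],"turn":0,"grip":-1},{"linear":[0.007,0,0.015],"turn":0,"grip":-1},{"linear":[0.007,0,0.015],"turn":0,"grip":-1},{"linear":[0,0,0],"turn":0,"grip":-1},{"linear":[0,0,0],"turn":0,"grip":-1}]'; python3 u.py
```

```text
time: 15.65
position: [543.6, -168.5, 184.2]
ee_rot: [180.0, 0.0, 165.6]
contact_force: [0.2, -0.2, -1.0]
width: -0.001
finger_force: 0.0
t 15.65 unit xyz [ -6.9 -85.4 184.2] F unit [ 0.3 -0.1 -1. ] yaw rel 179.67
time: 16.45
position: [521.6, -163.1, 150.1]
ee_rot: [-180.0, -0.1, 165.6]
contact_force: [-0.9, 0.2, 0.2]
width: 0.005
finger_force: 0.0
t 16.45 unit xyz [-29.5 -85.4 150.1] F unit [-0.9 -0.   0.2] yaw rel 179.67
```

```bash
python3 - <<'E'
from fit import *
p=json.load(open("p.json"))
def kp(a,r,h): return [45-r*np.cos(a)+h*np.sin(a),-85,118+r*np.sin(a)+h*np.cos(a)]
im=grab_frame("scene");cv2.imwrite("pics/s4.png",cv2.resize(im[190:320,200:360],None,fx=4,fy=4,interpolation=3))
for t,r,h in(("keeper_press",90,10),("keeper_tip",125,5)):
    print(t,place_of("scene",t)[:2],[(a,np.round(proj("scene",W(p,kp(a,r,h)))[0])) for a in(.84,.4,.25,.15)])
E
```

```text
keeper_press [{'at': [253.2, 230.3], 'conf': 0.84}, {'at': [421.9, 267.6], 'conf': 0.63}] [(0.84, array([251., 229.])), (0.4, array([253., 228.])), (0.25, array([253., 230.])), (0.15, array([253., 231.]))]
keeper_tip [{'at': [254.6, 215.2], 'conf': 0.89}] [(0.84, array([250., 211.])), (0.4, array([252., 213.])), (0.25, array([252., 215.])), (0.15, array([253., 218.]))]
```

View pics/s4.png

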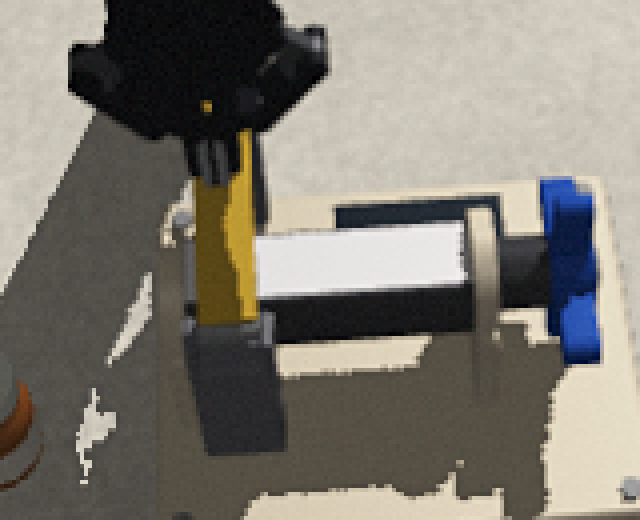

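The finger (crop 215,165) sits on top of the yellow bar, which has come down to about 0.25 rad. I move over the mark and press.

```bash
python3 -m jog '[{"linear":[0,0,-0.025],"turn":0,"grip":-1},{"linear":[0.038,0,0],"turn":0,"grip":-1},{"linear":[0,0,0],"turn":0,"grip":-1},{"linear":[0,0,0.02],"turn":0,"grip":-1},{"linear":[0,0,0.015],"turn":0,"grip":-1},{"linear":[0,0,0.01],"turn":0,"grip":-1},{"linear":[0,0,0],"turn":0,"grip":-1},{"linear":[0,0,0],"turn":0,"grip":-1}]'; python3 u.py
python3 -m jog '[{"linear":[0,0,0.005],"turn":0,"grip":-1},{"linear":[0,0,0.005],"turn":0,"grip":-1},{"linear":[0,0,0],"turn":0,"grip":-1},{"linear":[0,0,0],"turn":0,"grip":-1}]'; python3 u.py
```

```text
time: 17.4
position: [507.4, -159.3, 142.1]
ee_rot: [-180.0, -0.0, 165.6]
contact_force: [0.3, -0.4, 0.1]
width: -0.0
finger_force: 0.0
t 17.4 unit xyz [-44.2 -85.2 142.1] F unit [ 0.4 -0.3  0.1] yaw rel 179.66
time: 17.8
position: [507.6, -159.4, 140.4]
ee_rot: [-180.0, 0.1, 165.6]
contact_force: [-3.6, 3.2, 10.1]
width: 0.001
finger_force: 4.5
t 17.8 unit xyz [-44.  -85.3 140.4] F unit [-4.2  2.3 10.1] yaw rel 179.71
```

```bash
python3 -m jog '[{"linear":[0,0,0.004],"turn":0,"grip":-1},{"linear":[0,0,0],"turn":0,"grip":-1},{"linear":[0,0,0],"turn":0,"grip":-1}]'; python3 u.py
python3 -m jog '[{"linear":[0,0,0.004],"turn":0,"grip":-1},{"linear":[0,0,0],"turn":0,"grip":-1},{"linear":[0,0,0],"turn":0,"grip":-1}]'; python3 u.py
```

```text
time: 18.1
position: [507.2, -159.3, 138.7]
ee_rot: [-180.0, 0.0, 165.6]
contact_force: [-3.4, 2.6, 9.5]
width: -0.001
finger_force: 4.5
t 18.1 unit xyz [-44.4 -85.2 138.7] F unit [-3.9  1.7  9.5] yaw rel 179.7
time: 18.4
position: [506.8, -159.2, 136.5]
ee_rot: [-180.0, -0.0, 165.6]
contact_force: [-2.4, 3.2, 7.2]
width: -0.001
finger_force: 3.4
t 18.4 unit xyz [-44.8 -85.2 136.5] F unit [-3.1  2.5  7.2] yaw rel 179.68
```

Moving steadily; continue to shut (about 128 mm).

```bash
python3 -m jog '[{"linear":[0,0,0.005],"turn":0,"grip":-1},{"linear":[0,0,0.004],"turn":0,"grip":-1},{"linear":[0,0,0],"turn":0,"grip":-1},{"linear":[0,0,0],"turn":0,"grip":-1}]'; python3 u.py
python3 -m jog '[{"linear":[0,0,0.005],"turn":0,"grip":-1},{"linear":[0,0,0.004],"turn":0,"grip":-1},{"linear":[0,0,0],"turn":0,"grip":-1},{"linear":[0,0,0],"turn":0,"grip":-1}]'; python3 u.py
```

```text
time: 18.8
position: [507.5, -159.3, 131.5]
ee_rot: [180.0, 0.0, 165.6]
contact_force: [-0.1, 0.2, -0.1]
width: -0.0
finger_force: 0.0
t 18.8 unit xyz [-44.2 -85.1 131.5] F unit [-0.2  0.2 -0.1] yaw rel 179.66
time: 19.2
position: [507.4, -159.3, 128.1]
ee_rot: [-180.0, 0.0, 165.6]
contact_force: [0.1, 0.1, 0.9]
width: -0.004
finger_force: 0.5
t 19.2 unit xyz [-44.3 -85.2 128.1] F unit [0.  0.1 0.9] yaw rel 179.67
```

It snapped through (force dropped to zero at 131.5 mm), and contact at 128.1 mm means shut. Lift off and check.

```bash
python3 -m jog '[{"linear":[0,0,-0.05],"turn":0,"grip":-1},{"linear":[0,0,-0.12],"turn":0,"grip":-1},{"linear":[0,0,-0.12],"turn":0,"grip":-1},{"linear":[0,0,-0.1],"turn":0,"grip":-1},{"linear":[-0.1,0,0],"turn":0,"grip":-1},{"linear":[-0.1,0,0],"turn":0,"grip":-1},{"linear":[0,0,0],"turn":0,"grip":-1},{"linear":[0,0,0],"turn":0,"grip":-1}]';python3 -m jog '[{"linear":[0,0,0],"turn":0,"grip":-1},{"linear":[0,0,0],"turn":0,"grip":-1},{"linear":[0,0,0],"turn":0,"grip":-1}]'; python3 u.py; python3 -c "
from h import *
cv2.imwrite('pics/w5.png',grab_frame('wrist'))"
```

```text
time: 20.0
position: [584.8, -179.2, 282.4]
ee_rot: [-180.0, -0.2, 165.6]
contact_force: [-0.6, -0.4, 0.6]
width: 0.0
finger_force: 0.0
time: 20.3
position: [584.2, -179.0, 284.8]
ee_rot: [180.0, 0.0, 165.6]
contact_force: [0.1, 0.7, -0.2]
width: 0.0
finger_force: 0.0
t 20.3 unit xyz [ 35.  -85.7 284.8] F unit [-0.1  0.7 -0.2] yaw rel 179.68
```

View pics/w5.png

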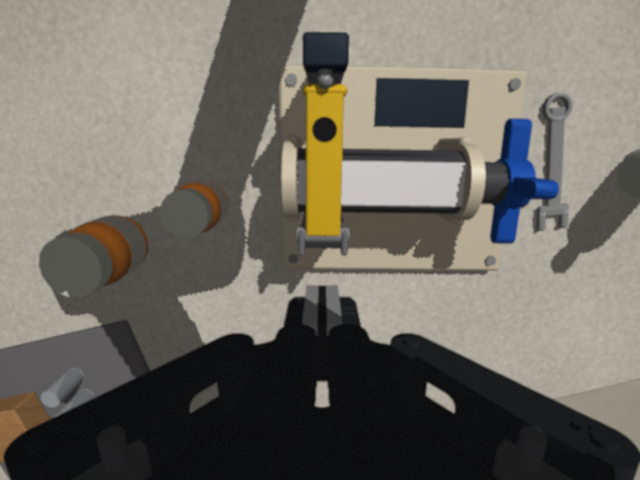

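The keeper is level with its tip under the catch's nose (326,82). The flat faces up, jar and spanner look undisturbed, and the robot is clear. I hand the job in.

```bash
python3 -c "
from rig import job
print(job.sign_off())"
```

```text
the job is handed in; nothing more can be done
None
```

The job is handed in at about 20 s: the flat faces up (felt level within about 1°), the keeper snapped shut under the catch and stays shut by itself, and the robot is clear of everything; the arm never went near the bottle, jar or spanner.

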